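# Pack the thermostat bulb and snug the canister lid

## Task

Stand the brass thermostat bulb in the green return canister, then put the blue lid on the canister's neck and screw it down clockwise until it is snug, about 0.4 N m of turning resistance, so that its seal stays clamped when you let go. Do not overtighten or force it, and leave the other parts on the counter alone.

Things in the scene. Friction and masses are not known exactly. Their poses are not given: they have to be found in the camera images.
- bulb_center (a point): Centre of the brass thermostat bulb, 23 mm above its underside. It stands upright on a flange 30 mm across and 4 mm thick; above it a 20 mm round stem up to 40 mm and a 14 mm copper tip up to 46 mm. Loose, about 90 g.
- lid_grip (a point): Centre of the black grip bar on the blue lid: 60 mm long, 14 mm thick, 29 mm high, its underside 1.5 mm above the lid's flat top, yellow mark at one end. The point is on the lid's axis, 41.5 mm above the lid's lower edge. At rest the bar lies along the lid's x; it turns on the lid against a torsion spring (5 N m per rad, so it leads the lid by 0.08 rad at 0.4 N m) and springs back when let go.
- lid: Blue screw lid, 70 mm across, 25.5 mm high, 56 mm with its bar; loose, about 360 g. Origin on its axis at the lower edge, z up, x along the bar to the yellow end. Three inward pegs (5 mm thick, centred 5 mm above the lower edge, 2 mm clear of the neck) at 0, 120, 240 degrees from x, marked by red ticks on the lid. Underside of its top is 20.5 mm above the lower edge.
- canister: Green canister bolted down, body 84 mm across to a shoulder 60 mm up. Origin at the centre of its underside, z up. Neck 48 mm outside, 40 mm bore, felt floor of the bore 36 mm up. Red ticks on the shoulder at 0, 120, 240 degrees from x mark the gaps between the neck's three ribs. Lid and canister ticks in line: the lid drops on (clear for 8 degrees either way).
- neck: The canister's neck (same origin and axes as canister) with three sloping ribs, 59 mm across. With the lid dropped on, its lower edge rests 68 to 72 mm up (76 or more: pegs lie on top of the ribs). Turned clockwise seen from above, its pegs go under the ribs 13 to 18 degrees on and draw it down 4.2 mm per radian; a stop ends this at 90 degrees from ticks in line.
- bearing_cup: Bronze bearing cup, 60 mm across, 26 mm high; origin at the centre of its underside. Bystander.
- tappet: Black iron tappet standing on its 36 mm foot, 50 mm high; origin at the centre of its underside. Bystander.
- washers: Stack of copper crush washers, 34 mm across, 13 mm high; origin at the centre of its underside. Bystander.
- wrench: Steel wrench lying on the counter. Bystander.
- oil: Red oil bottle, 56 mm across, 130 mm high; origin at the centre of its underside. Bystander.
- rim (a point): Centre of the neck's mouth, 86 mm up. A black sprung seal ring (40 mm bore) stands on the rim, top 89 to 92 mm up: its height differs at every start and is not told. The lid turns almost freely until it bears on the seal, 30 to 70 degrees from ticks in line; then resistance rises steeply: under 0.25 N m is loose, 0.4 is snug, over 0.55 overtight. It stays where it is left.
Mind the look-alikes: they are no part of the job. There is more than one size of the lid; the job needs the largest.

How it is judged:
By the outcome, as a careful person would: the job done as asked, in the order asked, and still so for the second after the job is handed in, with the robot touching nothing.
It also fails if it takes over 61 s, if anything falls off the work surface, if the arm or the gripper's body presses on something with over 40 N, if the wrist force passes 120 N, or if a joint passes its speed limit or range.

## Robot

A 6-joint arm with a two-finger parallel gripper is mounted at the origin on the work surface. World frame = base frame: x ahead of the robot, y to its left, z up, the work surface at z = 0. Lengths are in m, angles in rad, forces in N, time in s.
With the tool pointing down it reaches from about 0.3 to 0.775 m from the base axis. Payload 14.6 kg.
Tool frame: the origin (TCP) lies on the centre line of the jaws, within the pads' length; the fingertips stand 11 mm ahead of it and the grasp point (between the pads) lies 8 mm behind it; y points along the fingers, x is the direction in which the jaws open and shut, and the axes are right-handed (so a half turn about y gives the same grasp; the last joint's range is limited). The gripper opens to 94 mm and grips with 3 to 60 N. Pads are 16 mm wide; open, the fingers measure 119 mm over their backs; the gripper's body (75 mm by 177 mm) begins 78 mm behind the grasp point.
Start: joints at [-1.175, 0.3, 1.521, -0, 1.321, -0.067], TCP at [0.246, -0.492, 0.216] pointing down, gripper open.
Joint ranges: [-3.03, 3.03], [-0.79, 2.21], [0.23, 2.52], [-1.04, 4.18], [0, 3.07], [-2.55, 2.55]. Speed limits (rad/s): [2.22, 2.22, 2.57, 3.14, 3.14, 3.14].

## Interface

Orientations are given as [roll, pitch, yaw] about the fixed x, y, z axes, in that order (R = Rz(yaw) Ry(pitch) Rx(roll)).
In Python, from station import ctrl, imaging gives the robot as it stands. The module is installed in compiled form; this text tells all that it offers.
- The arm moves only by the tool apply_moves, never from a script. Its argument "deltas" is a list of rows, each an object with "dp": the shift along the tool's x, y, z in m, a list of three; "roll": the turn about the tool's y in rad; "grip": the closure, from -1 (fully open) to 1 (shut). In form: [{"dp": [tx, ty, tz], "roll": roll, "grip": grip}, ...]. A call has 1 to 10 rows; each row shifts and turns the commanded pose from where the row before left it, along the tool's axes as they then stand; what a row does not reach is not made up. A row lasts 1/8 s, in which the tool goes at most 62.5 mm and 10.7 degrees, less where a joint would pass 70% of its speed; a pose out of reach is approached as far as the arm can. A call with a gripper value outside its range is refused whole. The fingers move at their own pace and stop on an object; "newtons" is the grip in N (left out, the last holds). Time passes only in rows, so rows that do not move let the fingers close. It gives the time, the measured TCP pose, the force and the opening at its end, in the units of the state.
- ctrl.get_obs(): the state, without advancing time (a new reading comes with each control period).
- imaging.camera(name): name is "scene" or "top"; returns the picture (420x560x3 uint8, blue, green, red); there is no depth.
- imaging.camera_info(name): a dict with "K" (3x3 intrinsics, pixels), "world_from_camera" (4x4, takes a point from camera to world coordinates). Camera axes: x right, y down, z forward; pixel columns grow to the right and rows downward; lengths in m; the calibration is good to about 2 mm. A picture is of the moment at which its call begins. camera_info takes no time and is no camera call.
- ctrl.hand_in(): hands the job in, once; it reports no verdict.
The state is a dict: "time_s": time; "qpos": joint angles; "joint_vel": joint speeds; "tau": joint torques, N m; "ee_pos": TCP position; "eef_rot": TCP orientation; "force": force on the tool from outside, world axes, zero at the start; "moment": the same for the moment, N m; "grip_width": finger opening in m.
Only numpy, scipy, OpenCV 4.12 (cv2) and the standard library are available. Lean on these libraries where they do the work, as an engineer would, in place of code of your own. Each camera call takes 0.05 s, during which the arm holds its last target. There are 200 camera calls.

## Working session

There is one attempt and no reset: what is moved stays moved. The work goes in short steps, Python scripts to look and compute and a tool call to move; the robot and the scene stay as the last step left them, time stands still between calls to the robot, and variables do not carry over. Pictures are saved under pics/ and viewed, about 8 in all and at most 12, crops included, and the job is handed in when it is done.

Besides the shell and the picture viewer there is one more tool, called after "Request:" as name(argument=value, ...), one argument or row to a line, values as JSON. apply_moves: Moves the arm, as the interface text tells. Its arguments: {"type":"object","properties":{"deltas":{"type":"array"},"newtons":{"type":"number"}},"required":["deltas"]}

```bash
mkdir -p pics; python3 - <<'E'
from station import ctrl, imaging
import cv2,numpy as np
for n in("scene","top"):
    im=imaging.camera(n); cv2.imwrite(f"pics/{n}0.png",im)
    i=imaging.camera_info(n); print(n,np.round(i["K"],1).tolist(),np.round(i["world_from_camera"],3).tolist())
print(ctrl.get_obs())
E
```

```text
scene [[449.4, 0.0, 281.3], [0.0, 449.4, 209.1], [0.0, 0.0, 1.0]] [[0.435, 0.622, -0.651, 1.425], [0.9, -0.297, 0.318, -0.445], [0.004, -0.724, -0.689, 1.006], [0.0, 0.0, 0.0, 1.0]]
top [[501.0, 0.0, 285.1], [0.0, 501.0, 210.1], [0.0, 0.0, 1.0]] [[0.028, -0.981, 0.192, 0.28], [-1.0, -0.028, 0.004, 0.01], [0.001, -0.192, -0.981, 1.473], [0.0, 0.0, 0.0, 1.0]]
{'time_s': 0.1, 'qpos': array([-1.17458570e+00,  3.00391490e-01,  1.52151403e+00, -2.75671884e-05,
        1.32070588e+00, -6.65969604e-02]), 'joint_vel': array([-1.09236217e-03, -1.20383510e-03, -8.31813635e-04, -7.79915361e-05,
       -1.36542370e-03, -4.88986043e-04]), 'tau': array([ 2.16499975e-03, -5.32634532e+01, -3.53283226e+01,  7.09803100e-02,
        2.34612718e-02, -6.41365727e-05]), 'ee_pos': array([ 0.24545995, -0.49193745,  0.21595836]), 'eef_rot': array([-1.57075517e+00,  1.01826662e-03, -1.10798188e+00]), 'force': array([ 0.16832073, -0.02991937,  0.15273993]), 'moment': array([ 0.02729801,  0.02766345, -0.03587968]), 'grip_width': 0.09381533307238658}
```

View pics/scene0.png

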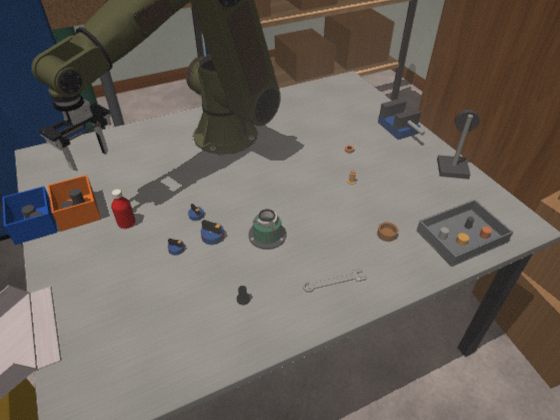

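View pics/top0.png

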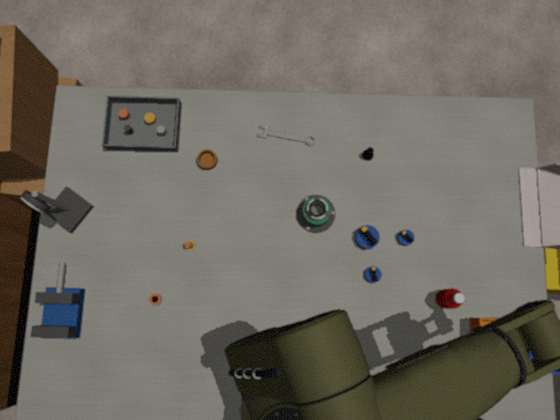

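The top view shows the lid candidates at (367,237), (405,237) and (373,274); the first looks largest. The bulb candidate is at (188,245), with the washers at (155,299) as a different shape. The canister is at (317,210), the cup at (206,159), and the tray parts are not in play. In the scene view the lid is at (211,231), the bulb at (352,177) and the canister at (267,225). Next is one close crop to check the choice.

```bash
cat > h.py <<'E'
import cv2,numpy as np
from station import ctrl,imaging
I={n:imaging.camera_info(n) for n in("scene","top")}
def ray(n,u,v):
    K,T=np.array(I[n]["K"]),np.array(I[n]["world_from_camera"]); d=T[:3,:3]@np.linalg.solve(K,[u,v,1.]); return T[:3,3],d/np.linalg.norm(d)
def plane(n,u,v,z):
    o,d=ray(n,u,v); return o+d*(z-o[2])/d[2]
def proj(n,p):
    K,T=np.array(I[n]["K"]),np.array(I[n]["world_from_camera"]); c=K@(T[:3,:3].T@(np.asarray(p,float)-T[:3,3])); return c[:2]/c[2]
def two(a,b):
    A=np.zeros((3,3));B=np.zeros(3)
    for n,uv in(("scene",a),("top",b)):
        o,d=ray(n,*uv);P=np.eye(3)-np.outer(d,d);A+=P;B+=P@o
    return np.linalg.solve(A,B)
def blobs(im,lo,hi,box,mina=4):
    u0,v0,u1,v1=box; m=cv2.inRange(cv2.cvtColor(im[v0:v1,u0:u1],cv2.COLOR_BGR2HSV),lo,hi)
    n,_,s,c=cv2.connectedComponentsWithStats(m)
    return [(np.round(c[i]+[u0,v0],1).tolist(),s[i,4].item(),(s[i,:4]+[u0,v0,0,0]).tolist()) for i in range(1,n) if s[i,4]>=mina]
def crop(im,u,v,r,size):
    return cv2.resize(im[v-r:v+r,u-r:u+r],(size,size),interpolation=cv2.INTER_CUBIC)
E
python3 - <<'E'
from h import *
t=cv2.imread("pics/top0.png");s=cv2.imread("pics/scene0.png")
a=np.hstack([crop(t,317,210,25,400),crop(t,372,245,25,400)])
b=np.hstack([crop(s,267,226,25,266),crop(s,211,230,25,266),np.vstack([crop(s,352,177,15,133),crop(t,188,245,15,133)])])
b=cv2.copyMakeBorder(b,0,0,0,800-b.shape[1],cv2.BORDER_CONSTANT)[:200+66]
a=cv2.resize(a,(660,330)); a=cv2.copyMakeBorder(a,0,0,0,140,cv2.BORDER_CONSTANT)
cv2.imwrite("pics/crop0.png",np.vstack([a,b]))
for n,im,bx in(("top",t,[(335,215,420,290)]),("scene",s,[(160,195,232,260)])):
    print(n,"blue",blobs(im,(100,120,30),(125,255,255),bx[0],15))
    print(n,"yel",blobs(im,(10,120,120),(35,255,255),bx[0],3))
print("green",blobs(t,(60,60,20),(95,255,255),(290,185,345,235),10),blobs(s,(60,60,20),(95,255,255),(240,200,295,250),10))
print("bulb",blobs(t,(5,90,80),(30,255,255),(175,232,203,258)),blobs(s,(5,90,80),(30,255,255),(338,162,366,190)))
E
```

```text
top blue [([372.9, 232.4], 89, [367, 226, 12, 16]), ([362.7, 240.0], 176, [355, 230, 22, 19]), ([409.6, 234.4], 31, [407, 231, 7, 8]), ([402.7, 239.6], 80, [398, 233, 13, 12]), ([368.8, 274.9], 77, [365, 268, 10, 14]), ([377.3, 273.6], 44, [375, 268, 6, 13])]
top yel [([363.9, 228.7], 18, [362, 227, 5, 5]), ([404.0, 232.5], 8, [403, 231, 3, 4]), ([372.9, 268.1], 8, [372, 267, 3, 3])]
scene blue [([192.0, 213.9], 35, [189, 210, 8, 8]), ([208.5, 234.6], 86, [201, 229, 18, 10]), ([173.6, 248.3], 45, [168, 245, 14, 7])]
scene yel [([197.0, 209.2], 6, [196, 208, 3, 3]), ([217.2, 225.6], 14, [215, 224, 5, 4]), ([179.0, 241.5], 6, [178, 241, 3, 2])]
green [([315.4, 213.9], 303, [302, 196, 30, 31])] [([256.1, 217.8], 10, [254, 216, 5, 4]), ([276.6, 225.0], 29, [272, 219, 8, 11]), ([261.6, 228.0], 85, [254, 223, 18, 9])]
bulb [([189.1, 245.2], 84, [184, 241, 11, 10])] [([351.6, 177.5], 73, [348, 170, 8, 14])]
```

View pics/crop0.png

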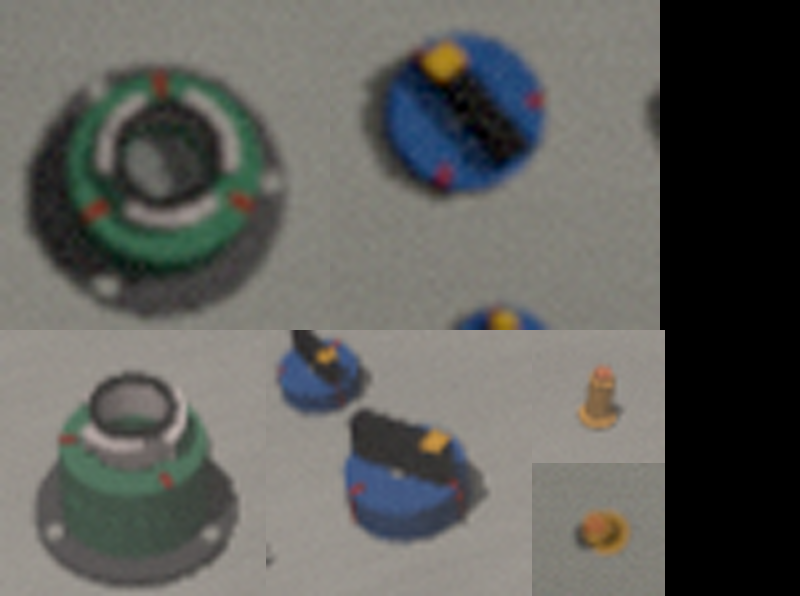

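The crop confirms it. The largest lid is at top (367,237), with its yellow end at (364,229) and ticks at (378,235) and (364,247). The canister ticks are at (316,198), (306,217) and (329,216), and the bulb is an upright brass piece with a copper tip.

```bash
python3 - <<'E'
from h import *
t=cv2.imread("pics/top0.png").astype(int);
def red(box,thr=45):
    u0,v0,u1,v1=box;c=t[v0:v1,u0:u1];w=c[...,2]-np.maximum(c[...,1],c[...,0]*0.9)
    m=(w>thr).astype(np.uint8);n,l=cv2.connectedComponents(m);out=[]
    for i in range(1,n):
        y,x=np.nonzero(l==i);k=w[y,x]; out.append((np.round([(x*k).sum()/k.sum()+u0,(y*k).sum()/k.sum()+v0],2).tolist(),len(x)))
    return out
C=red((298,190,336,225),30); L=red((350,222,384,252),25); print(C);print(L)
p=[plane("top",*c[0],.06)[:2] for c in C if c[1]>=4]
print("can ticks",np.round(p,4).tolist())
if len(p)==3:
    c=np.mean(p,0);print("can",c,[np.degrees(np.arctan2(*(q-c)[::-1])).round(1) for q in p],[np.linalg.norm(q-c).round(4) for q in p])
for c,_ in L: print("lid red",c,plane("top",*c,.0255)[:2].round(4))
print("yel",plane("top",363.9,228.7,.056)[:2], "two",two((217.2,225.6),(363.9,228.7)))
# lid outline: blue or dark bar or yellow
im=cv2.imread("pics/top0.png");hsv=cv2.cvtColor(im,cv2.COLOR_BGR2HSV)
m=cv2.inRange(hsv,(100,120,40),(125,255,255));m[:222]=0;m[252:]=0;m[:,:350]=0;m[:,384:]=0
pts=np.column_stack(np.nonzero(m)[::-1]).astype(np.float32);h=cv2.convexHull(pts);e=cv2.fitEllipse(h);print("ell",e,plane("top",*e[0],.02)[:2])
# bar dark
d=(im.max(2)<45).astype(np.uint8);d[:222]=0;d[252:]=0;d[:,:356]=0;d[:,384:]=0
y,x=np.nonzero(d);k=np.hypot(x-367,y-237)<14;print("bar",x[k].mean(),y[k].mean(),cv2.minAreaRect(np.column_stack([x[k],y[k]]).astype(np.float32)))
# bulb copper tip + whole
for n in("top","scene"):
    q=cv2.imread(f"pics/{n}0.png");H=cv2.cvtColor(q,cv2.COLOR_BGR2HSV)
    b=(175,232,203,258) if n=="top" else (338,162,366,190)
    print(n,[("%d %d"%(u,v),H[v,u].tolist()) for v in range(b[1],b[3]) for u in range(b[0],b[2]) if H[v,u,1]>100 and (H[v,u,0]<12 )])
print("bulb two",two((351.6,177.5),(189.1,245.2)), plane("top",189.1,245.2,.015))
E
```

```text
[([315.67, 196.87], 5), ([306.18, 216.26], 5), ([328.44, 215.41], 6)]
[([363.4, 228.95], 27), ([377.75, 234.7], 3), ([363.61, 246.49], 4)]
can ticks [[0.5982, -0.0711], [0.5405, -0.0448], [0.5448, -0.1085]]
can [ 0.56113741 -0.07479462] [np.float64(5.8), np.float64(124.5), np.float64(-115.9)] [np.float64(0.0372), np.float64(0.0364), np.float64(0.0375)]
lid red [363.4, 228.95] [ 0.5139 -0.214 ]
lid red [377.75, 234.7] [ 0.4981 -0.2558]
lid red [363.61, 246.49] [ 0.4624 -0.2145]
yel [ 0.50969949 -0.21074001] two [ 0.50994731 -0.20987876  0.05620477]
ell ((366.6366271972656, 236.8654022216797), (22.00851058959961, 23.13473129272461), 70.38217163085938) [ 0.49158201 -0.22429685]
bar 368.8690476190476 237.32142857142858 ((367.84405517578125, 235.8094024658203), (18.92677116394043, 5.488059997558594), 50.710594177246094)
top [('187 243', [11, 156, 160]), ('186 244', [11, 155, 158]), ('187 244', [11, 161, 160]), ('188 244', [11, 157, 154])]
scene [('352 170', [10, 101, 167]), ('351 171', [10, 119, 159]), ('352 171', [9, 131, 187]), ('353 171', [9, 135, 181]), ('354 171', [9, 111, 177]), ('351 172', [11, 121, 146]), ('352 172', [9, 127, 165]), ('353 172', [9, 130, 159]), ('354 172', [10, 117, 159])]
bulb two [0.45369451 0.29521935 0.0176883 ] [0.45311186 0.2939783  0.015     ]
```

```bash
cat >> h.py <<'E'
def to(x,y,z,yawdeg=None):
    o=ctrl.get_obs();R=cv2.Rodrigues(np.array([0,0,o["eef_rot"][2]]))[0];d=R.T@(np.array([x,y,z])-o["ee_pos"])
    print("t",o["time_s"],"pos",o["ee_pos"].round(4),"rpy",np.degrees(o["eef_rot"]).round(2),"q6",round(o["qpos"][5],2),"w",round(o["grip_width"],4),"F",o["force"].round(1),"M",o["moment"].round(2))
    print("tool dx,dy(down),dz =",round(d[0],4),round(-d[2],4),round(d[1],4), "roll",None if yawdeg is None else round(np.radians(np.degrees(o["eef_rot"][2])-yawdeg),4))
E
python3 - <<'E'
from h import *
print(plane("top",187,243.75,.046),two((352.6,171.4),(187,243.75)))
to(.4535,.2945,.15)
E
```

```text
[0.45343893 0.29421961 0.046     ] [0.45427306 0.29580502 0.04485809]
t 0.1 pos [ 0.2455 -0.4919  0.216 ] rpy [-9.000e+01  6.000e-02 -6.348e+01] q6 -0.07 w 0.0938 F [ 0.2 -0.   0.2] M [ 0.03  0.03 -0.04]
tool dx,dy(down),dz = -0.6108 0.066 0.5373 roll None
```

Request:
apply_moves(
  deltas=[
    {"dp": [-0.0436,0,0.0384],"roll": 0,"grip": -1},
    {"dp": [-0.0436,0,0.0384],"roll": 0,"grip": -1},
    {"dp": [-0.0436,0,0.0384],"roll": 0,"grip": -1},
    {"dp": [-0.0436,0,0.0384],"roll": 0,"grip": -1},
    {"dp": [-0.0436,0,0.0384],"roll": 0,"grip": -1},
    {"dp": [-0.0436,0,0.0384],"roll": 0,"grip": -1},
    {"dp": [-0.0436,0,0.0384],"roll": 0,"grip": -1},
    {"dp": [-0.0436,0,0.0384],"roll": 0,"grip": -1},
    {"dp": [-0.0436,0,0.0384],"roll": 0,"grip": -1},
    {"dp": [-0.0436,0,0.0384],"roll": 0,"grip": -1},
  ],
)

```text
time_s: 1.35
ee_pos: [0.3945, 0.0714, 0.2165]
eef_rot: [-1.57, -0.0, -1.108]
force: [0.9, -0.1, 0.1]
grip_width: 0.0937
```

Request:
apply_moves(
  deltas=[
    {"dp": [-0.0436,0,0.0384],"roll": 0,"grip": -1},
    {"dp": [-0.0436,0.02,0.0384],"roll": 0,"grip": -1},
    {"dp": [-0.0436,0.02,0.0384],"roll": 0,"grip": -1},
    {"dp": [-0.0436,0.02,0.0384],"roll": 0,"grip": -1},
    {"dp": [0,0,0],"roll": 0,"grip": -1},
  ],
)

```text
time_s: 1.98
ee_pos: [0.4532, 0.2963, 0.1535]
eef_rot: [-1.575, 0.0, -1.105]
force: [-0.5, -1.1, -0.2]
grip_width: 0.0937
```

```bash
python3 - <<'E'
from h import *
to(.4537,.2948,.0525)
E
```

```text
t 1.975 pos [0.4532 0.2963 0.1535] rpy [-90.26   0.   -63.3 ] q6 1.62 w 0.0937 F [-0.5 -1.1 -0.2] M [-0.05  0.   -0.01]
tool dx,dy(down),dz = 0.0016 0.101 -0.0002 roll None
```

Request:
apply_moves(
  deltas=[
    {"dp": [0,0.03,0],"roll": 0,"grip": -1},
    {"dp": [0,0.03,0],"roll": 0,"grip": -1},
    {"dp": [0,0.028,0],"roll": 0,"grip": -1},
    {"dp": [0,0.0155,0],"roll": 0,"grip": -1},
    {"dp": [0,0,0],"roll": 0,"grip": -1},
    {"dp": [0,0,0],"roll": 0,"grip": -1},
  ],
)

```text
time_s: 2.72
ee_pos: [0.4546, 0.2942, 0.0541]
eef_rot: [-1.569, 0.0, -1.108]
force: [0.0, -0.3, 0.1]
grip_width: 0.0935
```

```bash
python3 - <<'E'
from h import *
to(.4537,.2948,.0525)
E
```

```text
t 2.725 pos [0.4546 0.2942 0.0541] rpy [-89.91   0.   -63.49] q6 1.61 w 0.0935 F [ 0.  -0.3  0.1] M [ 0.02  0.02 -0.05]
tool dx,dy(down),dz = -0.0009 0.0016 -0.0005 roll None
```

Request:
apply_moves(
  deltas=[
    {"dp": [-0.001,0.0022,-0.0005],"roll": 0,"grip": -1},
    {"dp": [0,0,0],"roll": 0,"grip": 0.4},
    {"dp": [0,0,0],"roll": 0,"grip": 1},
    {"dp": [0,0,0],"roll": 0,"grip": 1},
    {"dp": [0,0,0],"roll": 0,"grip": 1},
    {"dp": [0,0,0],"roll": 0,"grip": 1},
    {"dp": [0,0,0],"roll": 0,"grip": 1},
    {"dp": [0,0,0],"roll": 0,"grip": 1},
  ],
  newtons=14,
)

```text
time_s: 3.72
ee_pos: [0.4532, 0.2947, 0.0507]
eef_rot: [-1.571, 0.0, -1.108]
force: [0.1, -0.6, -0.7]
grip_width: 0.0273
```

```bash
python3 - <<'E'
from h import *
to(.5611,-.0748,.155)
cv2.imwrite("pics/s1.png",crop(imaging.camera("scene"),352,165,40,500))
E
```

```text
t 3.725 pos [0.4532 0.2947 0.0507] rpy [-90.     0.   -63.48] q6 1.62 w 0.0273 F [ 0.1 -0.6 -0.7] M [-0.   -0.02 -0.01]
tool dx,dy(down),dz = 0.3789 -0.1043 -0.0684 roll None
```

View pics/s1.png

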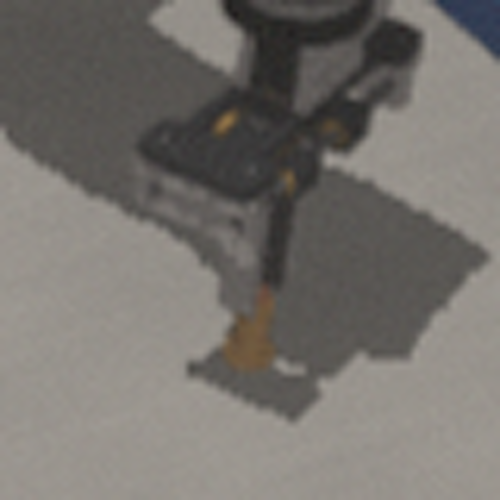

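The crop shows the jaws straddling the copper tip at about (265,290), still closing, so I raise about 1 mm and finish closing.

Request:
apply_moves(
  deltas=[
    {"dp": [0,-0.0013,0],"roll": 0,"grip": 1},
    {"dp": [0,0,0],"roll": 0,"grip": 1},
    {"dp": [0,0,0],"roll": 0,"grip": 1},
    {"dp": [0,0,0],"roll": 0,"grip": 1},
  ],
  newtons=14,
)

```text
time_s: 4.28
ee_pos: [0.4532, 0.2947, 0.052]
eef_rot: [-1.571, -0.0, -1.108]
force: [0.3, -0.3, -0.8]
grip_width: 0.0129
```

Request:
apply_moves(
  deltas=[
    {"dp": [0,-0.01,0],"roll": 0,"grip": 1},
    {"dp": [0,-0.02,0],"roll": 0,"grip": 1},
    {"dp": [0,-0.035,0],"roll": 0,"grip": 1},
    {"dp": [0,-0.035,0],"roll": 0,"grip": 1},
    {"dp": [0,-0.01,0],"roll": 0,"grip": 1},
  ],
)

```text
time_s: 4.9
ee_pos: [0.4538, 0.2951, 0.1645]
eef_rot: [-1.567, 0.0, -1.108]
force: [-0.1, -0.9, -0.3]
grip_width: 0.0132
```

```bash
python3 - <<'E'
from h import *
to(.5611,-.0748,.155)
E
```

```text
t 4.9 pos [0.4538 0.2951 0.1645] rpy [-8.979e+01  1.000e-02 -6.348e+01] q6 1.62 w 0.0132 F [-0.1 -0.9 -0.3] M [0.   0.   0.04]
tool dx,dy(down),dz = 0.3789 0.0095 -0.0692 roll None
```

Request:
apply_moves(
  deltas=[
    {"dp": [0.025,0,-0.0046],"roll": 0,"grip": 1},
    {"dp": [0.045,0,-0.0082],"roll": 0,"grip": 1},
    {"dp": [0.05,0,-0.0091],"roll": 0,"grip": 1},
    {"dp": [0.05,0,-0.0091],"roll": 0,"grip": 1},
    {"dp": [0.05,0,-0.0091],"roll": 0,"grip": 1},
    {"dp": [0.05,0,-0.0091],"roll": 0,"grip": 1},
    {"dp": [0.045,0,-0.0082],"roll": 0,"grip": 1},
    {"dp": [0.035,0,-0.0064],"roll": 0,"grip": 1},
    {"dp": [0.02,0,-0.0037],"roll": 0,"grip": 1},
    {"dp": [0.009,0,-0.0015],"roll": 0,"grip": 1},
  ],
)

```text
time_s: 6.15
ee_pos: [0.5606, -0.0756, 0.1615]
eef_rot: [-1.571, 0.001, -1.109]
force: [0.6, 0.6, -1.2]
grip_width: 0.013
```

Request:
apply_moves(
  deltas=[
    {"dp": [0,0,0],"roll": 0,"grip": 1},
    {"dp": [0,0,0],"roll": 0,"grip": 1},
    {"dp": [0,0,0],"roll": 0,"grip": 1},
  ],
)

```text
time_s: 6.52
ee_pos: [0.5606, -0.0744, 0.1622]
eef_rot: [-1.571, -0.0, -1.107]
force: [0.9, 0.3, -1.3]
grip_width: 0.0133
```

```bash
python3 - <<'E'
from h import *
to(.5611,-.0748,.103)
t=imaging.camera("top");s=imaging.camera("scene")
print(proj("top",(.5611,-.0748,.09)),proj("scene",(.5611,-.0748,.09)))
cv2.imwrite("pics/b1.png",np.hstack([crop(t,317,208,30,400),crop(s,267,213,30,400)]))
E
```

```text
t 6.525 pos [ 0.5606 -0.0744  0.1622] rpy [-89.99  -0.   -63.43] q6 0.91 w 0.0133 F [ 0.9  0.3 -1.3] M [-0.04 -0.01 -0.02]
tool dx,dy(down),dz = 0.0005 0.0592 0.0003 roll None
[317.43685579 207.43649265] [265.5867208 214.5301163]
```

View pics/b1.png

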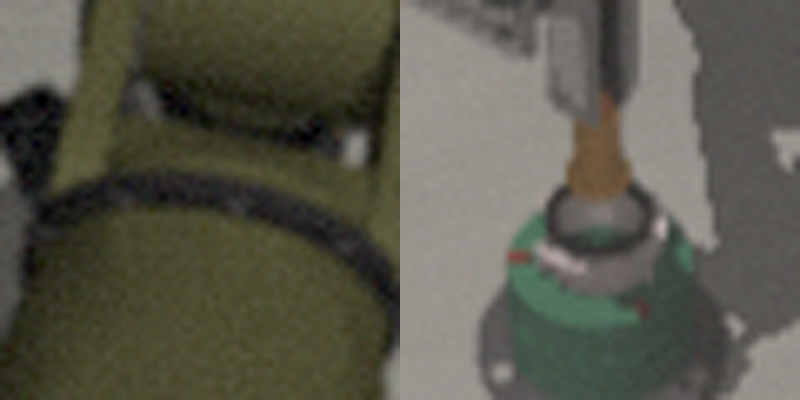

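The scene crop shows the bulb hanging upright over the mouth. The bulb is at crop (598,150) and the ring is centred at about (600,215). I'll lower it until the fingertips are just above the seal, then release.

Request:
apply_moves(
  deltas=[
    {"dp": [0.0005,0.015,0.0003],"roll": 0,"grip": 1},
    {"dp": [0,0.015,0],"roll": 0,"grip": 1},
    {"dp": [0,0.015,0],"roll": 0,"grip": 1},
    {"dp": [0,0.008,0],"roll": 0,"grip": 1},
    {"dp": [0,0.0045,0],"roll": 0,"grip": 1},
    {"dp": [0,0,0],"roll": 0,"grip": 1},
    {"dp": [0,0,0],"roll": 0,"grip": 1},
  ],
)

```text
time_s: 7.5
ee_pos: [0.5614, -0.0756, 0.105]
eef_rot: [-1.57, -0.0, -1.108]
force: [-0.2, 0.7, -0.9]
grip_width: 0.0131
```

```bash
python3 - <<'E'
from h import *
to(.5611,-.0748,.1035)
E
```

```text
t 7.5 pos [ 0.5614 -0.0756  0.105 ] rpy [-8.996e+01 -3.000e-02 -6.348e+01] q6 0.91 w 0.0131 F [-0.2  0.7 -0.9] M [0.01 0.03 0.03]
tool dx,dy(down),dz = -0.0008 0.0015 0.0001 roll None
```

Request:
apply_moves(
  deltas=[
    {"dp": [-0.0005,0.001,0],"roll": 0,"grip": 1},
    {"dp": [0,0,0],"roll": 0,"grip": -1},
    {"dp": [0,0,0],"roll": 0,"grip": -1},
    {"dp": [0,0,0],"roll": 0,"grip": -1},
    {"dp": [0,0,0],"roll": 0,"grip": -1},
    {"dp": [0,-0.02,0],"roll": 0,"grip": -1},
    {"dp": [0,-0.05,0],"roll": 0,"grip": -1},
    {"dp": [0,-0.04,0],"roll": 0,"grip": -1},
  ],
)

```text
time_s: 8.5
ee_pos: [0.561, -0.0751, 0.2154]
eef_rot: [-1.57, -0.0, -1.108]
force: [-0.9, -0.1, -0.2]
grip_width: 0.0797
```

```bash
python3 - <<'E'
from h import *
to(.4920,-.2246,.15,-49.4)
E
```

```text
t 8.5 pos [ 0.561  -0.0751  0.2154] rpy [-8.996e+01 -3.000e-02 -6.348e+01] q6 0.91 w 0.0797 F [-0.9 -0.1 -0.2] M [ 0.01  0.01 -0.04]
tool dx,dy(down),dz = 0.103 0.0654 -0.1285 roll -0.2458
```

Request:
apply_moves(
  deltas=[
    {"dp": [0.03,0,-0.0375],"roll": 0,"grip": -1},
    {"dp": [0.0365,0,-0.0455],"roll": 0,"grip": -1},
    {"dp": [0.0365,0,-0.0455],"roll": 0,"grip": -1},
    {"dp": [0,0.04,0],"roll": -0.123,"grip": -1},
    {"dp": [0,0.0255,0],"roll": -0.123,"grip": -1},
    {"dp": [0,0,0],"roll": 0,"grip": -1},
    {"dp": [0,0,0],"roll": 0,"grip": -1},
  ],
)

```text
time_s: 9.38
ee_pos: [0.4924, -0.2247, 0.1493]
eef_rot: [-1.57, -0.001, -0.864]
force: [-0.6, 0.2, -0.2]
grip_width: 0.0938
```

```bash
python3 - <<'E'
from h import *
to(.4920,-.2246,.0405,-49.4)
t=imaging.camera("top");s=imaging.camera("scene")
cv2.imwrite("pics/b2.png",np.hstack([crop(t,317,208,20,400),crop(s,267,220,20,400)]))
E
```

```text
t 9.375 pos [ 0.4924 -0.2247  0.1493] rpy [-8.997e+01 -8.000e-02 -4.953e+01] q6 0.37 w 0.0938 F [-0.6  0.2 -0.2] M [ 0.   -0.01  0.05]
tool dx,dy(down),dz = -0.0004 0.1088 -0.0002 roll -0.0023
```

View pics/b2.png

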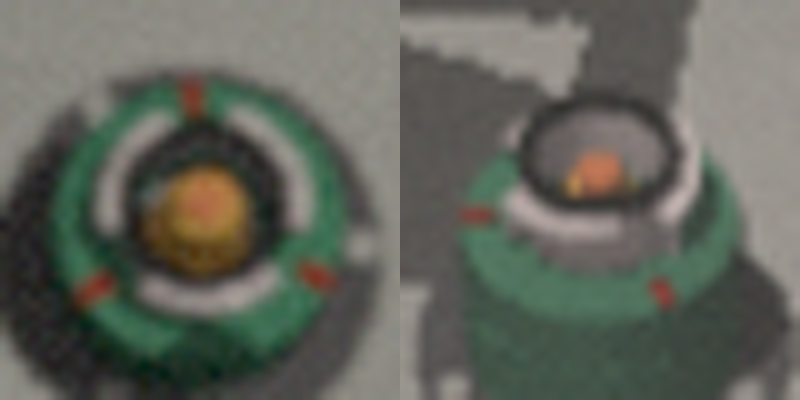

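The crops show the bulb standing in the bore: the copper tip is centred on its stem at (205,195) in the top view and upright at (600,170) in the scene view. Next is the lid.

Request:
apply_moves(
  deltas=[
    {"dp": [0,0.04,0],"roll": 0,"grip": -1},
    {"dp": [0,0.04,0],"roll": 0,"grip": -1},
    {"dp": [0,0.02,0],"roll": 0,"grip": -1},
    {"dp": [0,0.0078,0],"roll": 0,"grip": 0},
    {"dp": [0,0,0],"roll": 0,"grip": 0},
    {"dp": [0,0,0],"roll": 0,"grip": 0},
  ],
)

```text
time_s: 10.22
ee_pos: [0.4925, -0.2249, 0.0414]
eef_rot: [-1.57, -0.002, -0.862]
force: [-0.4, -0.1, 0.3]
grip_width: 0.0674
```

```bash
python3 - <<'E'
from h import *
to(.4920,-.2246,.0405,-49.4)
E
```

```text
t 10.225 pos [ 0.4925 -0.2249  0.0414] rpy [-89.96  -0.1  -49.4 ] q6 0.37 w 0.0674 F [-0.4 -0.1  0.3] M [ 0.   -0.05 -0.04]
tool dx,dy(down),dz = -0.0005 0.0009 -0.0002 roll -0.0
```

Request:
apply_moves(
  deltas=[
    {"dp": [-0.0005,0,0],"roll": 0,"grip": 1},
    {"dp": [0,0,0],"roll": 0,"grip": 1},
    {"dp": [0,0,0],"roll": 0,"grip": 1},
    {"dp": [0,0,0],"roll": 0,"grip": 1},
    {"dp": [0,0,0],"roll": 0,"grip": 1},
    {"dp": [0,0,0],"roll": 0,"grip": 1},
    {"dp": [0,0,0],"roll": 0,"grip": 1},
    {"dp": [0,0,0],"roll": 0,"grip": 1},
  ],
  newtons=50,
)

```text
time_s: 11.22
ee_pos: [0.4917, -0.2242, 0.0403]
eef_rot: [-1.571, -0.0, -0.862]
force: [1.4, -0.5, -0.7]
grip_width: 0.0137
```

```bash
python3 - <<'E'
from h import *
to(.4920,-.2246,.18,-49.4)
E
```

```text
t 11.225 pos [ 0.4917 -0.2242  0.0403] rpy [-8.999e+01 -1.000e-02 -4.939e+01] q6 0.37 w 0.0137 F [ 1.4 -0.5 -0.7] M [-0.12 -0.2  -0.01]
tool dx,dy(down),dz = 0.0005 -0.1397 0.0 roll 0.0002
```

Request:
apply_moves(
  deltas=[
    {"dp": [0,-0.01,0],"roll": 0,"grip": 1},
    {"dp": [0,-0.03,0],"roll": 0,"grip": 1},
    {"dp": [0,-0.05,0],"roll": 0,"grip": 1},
    {"dp": [0,-0.04,0],"roll": -0.16,"grip": 1},
    {"dp": [0,-0.01,0],"roll": -0.17,"grip": 1},
    {"dp": [0,0,0],"roll": -0.17,"grip": 1},
    {"dp": [0,0,0],"roll": -0.17,"grip": 1},
    {"dp": [0,0,0],"roll": -0.17,"grip": 1},
    {"dp": [0,0,0],"roll": -0.17,"grip": 1},
    {"dp": [0,0,0],"roll": -0.17,"grip": 1},
  ],
)

```text
time_s: 12.48
ee_pos: [0.4913, -0.224, 0.1806]
eef_rot: [-1.57, 0.0, 0.324]
force: [0.6, 0.8, -3.1]
grip_width: 0.0134
```

Request:
apply_moves(
  deltas=[
    {"dp": [0,0,0],"roll": -0.17,"grip": 1},
    {"dp": [0,0,0],"roll": -0.12,"grip": 1},
    {"dp": [0,0,0],"roll": 0,"grip": 1},
    {"dp": [0,0,0],"roll": 0,"grip": 1},
  ],
)

```text
time_s: 12.98
ee_pos: [0.4915, -0.2241, 0.1804]
eef_rot: [-1.571, 0.0, 0.605]
force: [0.0, -0.1, -3.7]
grip_width: 0.0134
```

```bash
python3 - <<'E'
from h import *
to(.5611,-.0748,.18,34.8)
s=imaging.camera("scene");t=imaging.camera("top");cv2.imwrite("pics/t2.png",t);cv2.imwrite("pics/s2.png",s)
o=ctrl.get_obs();p=o["ee_pos"];print([proj(n,p-[0,0,.015]).round(1) for n in("scene","top")])
u,v=proj("scene",p-[0,0,.02]).round().astype(int)
cv2.imwrite("pics/l2.png",np.hstack([crop(s,u,v,25,500)]))
E
```

```text
t 12.975 pos [ 0.4915 -0.2241  0.1804] rpy [-89.99   0.    34.68] q6 -1.1 w 0.0134 F [ 0.  -0.1 -3.7] M [-0.03 -0.15  0.  ]
tool dx,dy(down),dz = 0.1422 0.0004 0.0832 roll -0.0021
[array([206.1, 195.7]), array([375.5, 229.2])]
```

View pics/l2.png

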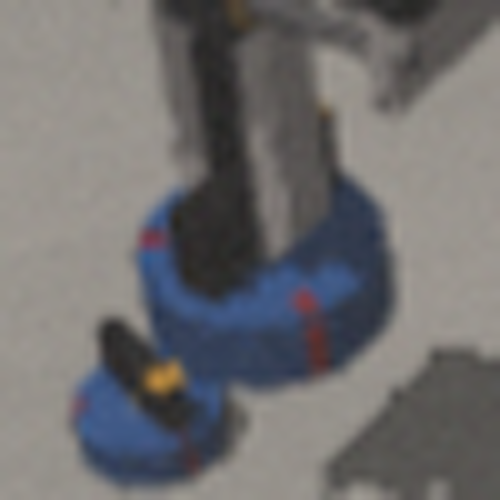

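The crop shows the lid held level by its bar, with ticks at (150,240) and (305,300). I'll carry it over the neck.

Request:
apply_moves(
  deltas=[
    {"dp": [0.02,0,0.0117],"roll": 0,"grip": 1},
    {"dp": [0.04,0,0.0234],"roll": 0,"grip": 1},
    {"dp": [0.042,0,0.0246],"roll": 0,"grip": 1},
    {"dp": [0.03,0,0.0175],"roll": 0,"grip": 1},
    {"dp": [0.01,0,0.006],"roll": 0,"grip": 1},
    {"dp": [0,0.025,0],"roll": 0,"grip": 1},
    {"dp": [0,0.015,0],"roll": 0,"grip": 1},
    {"dp": [0,0,0],"roll": 0,"grip": 1},
    {"dp": [0,0,0],"roll": 0,"grip": 1},
  ],
)

```text
time_s: 14.2
ee_pos: [0.5609, -0.0752, 0.141]
eef_rot: [-1.572, -0.001, 0.607]
force: [0.9, -0.1, -3.6]
grip_width: 0.0138
```

```bash
python3 - <<'E'
from h import *
to(.5611,-.0748,.1107,34.8)
s=imaging.camera("scene");cv2.imwrite("pics/s3.png",crop(s,266,212,30,500))
E
```

```text
t 14.2 pos [ 0.5609 -0.0752  0.141 ] rpy [-9.004e+01 -4.000e-02  3.480e+01] q6 -0.81 w 0.0138 F [ 0.9 -0.1 -3.6] M [ 0.01 -0.19 -0.03]
tool dx,dy(down),dz = 0.0004 0.0303 0.0002 roll 0.0
```

View pics/s3.png

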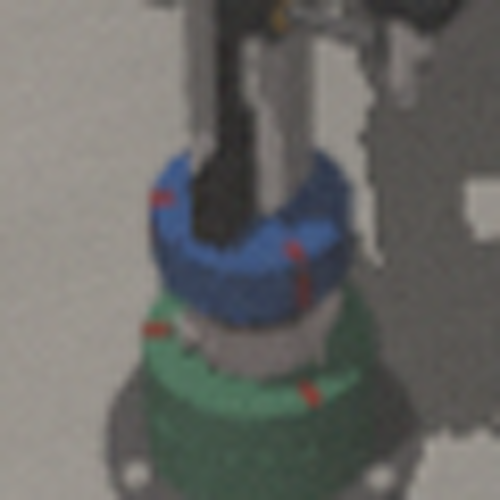

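The ticks are in line: lid (300,285) over canister (310,393), and left (160,198) over (157,329). I'll lower it.

Request:
apply_moves(
  deltas=[
    {"dp": [0.0003,0.01,0.0002],"roll": 0,"grip": 1},
    {"dp": [0,0.006,0],"roll": 0,"grip": 1},
    {"dp": [0,0.005,0],"roll": 0,"grip": 1},
    {"dp": [0,0,0],"roll": 0,"grip": 1},
  ],
)

```text
time_s: 14.75
ee_pos: [0.5606, -0.0744, 0.1188]
eef_rot: [-1.57, 0.001, 0.608]
force: [-0.1, 0.5, -3.4]
grip_width: 0.0135
```

Request:
apply_moves(
  deltas=[
    {"dp": [0,0.003,0],"roll": 0,"grip": 1},
    {"dp": [0,0.002,0],"roll": 0,"grip": 1},
    {"dp": [0,0,0],"roll": 0,"grip": 1},
  ],
)

```text
time_s: 15.12
ee_pos: [0.5607, -0.0745, 0.1141]
eef_rot: [-1.571, 0.0, 0.608]
force: [0.9, -0.1, -3.3]
grip_width: 0.014
```

Request:
apply_moves(
  deltas=[
    {"dp": [0,0.0015,0],"roll": 0,"grip": 1},
    {"dp": [0,0,0],"roll": 0,"grip": 1},
    {"dp": [0,0,0],"roll": 0,"grip": 1},
  ],
)

```text
time_s: 15.5
ee_pos: [0.5608, -0.0745, 0.1128]
eef_rot: [-1.571, -0.0, 0.608]
force: [-0.8, 0.1, -3.1]
grip_width: 0.0137
```

Request:
apply_moves(
  deltas=[
    {"dp": [0,0.001,0],"roll": 0,"grip": 1},
    {"dp": [0,0,0],"roll": 0,"grip": 1},
    {"dp": [0,0,0],"roll": 0,"grip": 1},
  ],
)

```text
time_s: 15.88
ee_pos: [0.5608, -0.0745, 0.1118]
eef_rot: [-1.571, -0.0, 0.608]
force: [-0.8, -0.1, -3.4]
grip_width: 0.0136
```

Request:
apply_moves(
  deltas=[
    {"dp": [0,0.001,0],"roll": 0,"grip": 1},
    {"dp": [0,0,0],"roll": 0,"grip": 1},
    {"dp": [0,0,0],"roll": 0,"grip": 1},
  ],
)

```text
time_s: 16.25
ee_pos: [0.5607, -0.0745, 0.1108]
eef_rot: [-1.571, 0.0, 0.608]
force: [0.3, 0.2, -3.0]
grip_width: 0.0137
```

Request:
apply_moves(
  deltas=[
    {"dp": [0,0.001,0],"roll": 0,"grip": 1},
    {"dp": [0,0,0],"roll": 0,"grip": 1},
    {"dp": [0,0,0],"roll": 0,"grip": 1},
  ],
)

```text
time_s: 16.62
ee_pos: [0.5607, -0.0745, 0.1097]
eef_rot: [-1.571, 0.0, 0.608]
force: [0.0, 0.3, -2.5]
grip_width: 0.0139
```

Request:
apply_moves(
  deltas=[
    {"dp": [0,0.0007,0],"roll": 0,"grip": 1},
    {"dp": [0,0,0],"roll": 0,"grip": 1},
    {"dp": [0,0,0],"roll": 0,"grip": 1},
  ],
)

```text
time_s: 17.0
ee_pos: [0.5608, -0.0745, 0.1091]
eef_rot: [-1.571, -0.0, 0.608]
force: [-0.3, 0.2, -3.2]
grip_width: 0.0138
```

Request:
apply_moves(
  deltas=[
    {"dp": [0,0.0008,0],"roll": 0,"grip": 1},
    {"dp": [0,0,0],"roll": 0,"grip": 1},
    {"dp": [0,0,0],"roll": 0,"grip": 1},
  ],
)

```text
time_s: 17.38
ee_pos: [0.561, -0.0745, 0.1089]
eef_rot: [-1.571, -0.001, 0.608]
force: [-1.2, -0.7, 5.6]
grip_width: 0.0136
```

Request:
apply_moves(
  deltas=[
    {"dp": [0,0.0006,0],"roll": 0,"grip": 1},
    {"dp": [0,0,0],"roll": 0,"grip": 1},
    {"dp": [0,0,0],"roll": 0,"grip": 1},
  ],
)

```text
time_s: 17.75
ee_pos: [0.5612, -0.0746, 0.1088]
eef_rot: [-1.572, -0.001, 0.608]
force: [-2.5, 0.5, 10.2]
grip_width: 0.0137
```

Request:
apply_moves(
  deltas=[
    {"dp": [0,-0.001,0],"roll": 0.08,"grip": 1},
    {"dp": [0,0,0],"roll": 0.08,"grip": 1},
    {"dp": [0,0,0],"roll": 0.08,"grip": 1},
    {"dp": [0,0,0],"roll": 0,"grip": 1},
    {"dp": [0,0,0],"roll": 0,"grip": 1},
  ],
)

```text
time_s: 18.38
ee_pos: [0.5609, -0.0745, 0.1089]
eef_rot: [-1.571, -0.001, 0.37]
force: [0.3, 0.0, 3.8]
grip_width: 0.0138
```

```bash
python3 - <<'E'
from h import *
to(.5611,-.0748,.1107,34.8)
E
```

```text
t 18.375 pos [ 0.5609 -0.0745  0.1089] rpy [-9.002e+01 -3.000e-02  2.119e+01] q6 -0.57 w 0.0138 F [0.3 0.  3.8] M [-0.04 -0.06  0.02]
tool dx,dy(down),dz = 0.0 -0.0018 -0.0003 roll -0.2376
```

Request:
apply_moves(
  deltas=[
    {"dp": [0,0.0001,0],"roll": 0.06,"grip": 1},
    {"dp": [0,0.0002,0],"roll": 0.06,"grip": 1},
    {"dp": [0,0.0003,0],"roll": 0.06,"grip": 1},
    {"dp": [0,0,0],"roll": 0,"grip": 1},
    {"dp": [0,0,0],"roll": 0,"grip": 1},
  ],
)

```text
time_s: 19.0
ee_pos: [0.5612, -0.0746, 0.1088]
eef_rot: [-1.571, -0.001, 0.19]
force: [-0.6, 0.0, 7.7]
grip_width: 0.0138
```

```bash
python3 - <<'E'
from h import *
to(.5611,-.0748,.1107,34.8)
E
```

```text
t 19.0 pos [ 0.5612 -0.0746  0.1088] rpy [-9.003e+01 -8.000e-02  1.086e+01] q6 -0.39 w 0.0138 F [-0.6  0.   7.7] M [0.04 0.11 0.13]
tool dx,dy(down),dz = -0.0001 -0.0019 -0.0002 roll -0.4178
```

Request:
apply_moves(
  deltas=[
    {"dp": [0,0,0],"roll": 0.05,"grip": 1},
    {"dp": [0,0,0],"roll": 0.05,"grip": 1},
    {"dp": [0,0,0],"roll": 0,"grip": 1},
    {"dp": [0,0,0],"roll": 0,"grip": 1},
  ],
)

```text
time_s: 19.5
ee_pos: [0.5613, -0.0746, 0.1089]
eef_rot: [-1.571, -0.002, 0.09]
force: [-0.5, -0.6, 7.8]
grip_width: 0.0134
```

```bash
cat > m.py <<'E'
from h import *
# average moment over camera-call periods (0.05 s each)
v=[]
for i in range(4):
    o=ctrl.get_obs();v.append([*o["force"],*o["moment"]]);imaging.camera("top")
o=ctrl.get_obs();v.append([*o["force"],*o["moment"]])
print("t",o["time_s"],"z",o["ee_pos"][2].round(4),"turned",round(34.8-np.degrees(o["eef_rot"][2]),2),"mean F,M",np.mean(v,0).round(3),"Mz",np.round([r[5] for r in v],3))
E
python3 m.py
```

```text
t 19.7 z 0.1089 turned 29.67 mean F,M [-0.074  0.087  7.618 -0.037  0.024  0.101] Mz [0.086 0.091 0.118 0.103 0.104]
```

Request:
apply_moves(
  deltas=[
    {"dp": [0,-0.0005,0],"roll": 0.05,"grip": 1},
    {"dp": [0,0,0],"roll": 0.05,"grip": 1},
    {"dp": [0,0,0],"roll": 0.05,"grip": 1},
    {"dp": [0,0,0],"roll": 0,"grip": 1},
    {"dp": [0,0,0],"roll": 0,"grip": 1},
  ],
)

```text
time_s: 20.32
ee_pos: [0.561, -0.0745, 0.1089]
eef_rot: [-1.571, -0.001, -0.06]
force: [0.4, -0.3, 5.7]
grip_width: 0.0136
```

```bash
python3 m.py
```

```text
t 20.525 z 0.1089 turned 38.23 mean F,M [ 0.239 -0.043  5.149 -0.072 -0.061  0.1  ] Mz [0.121 0.098 0.1   0.073 0.106]
```

Request:
apply_moves(
  deltas=[
    {"dp": [0,0,0],"roll": 0.05,"grip": 1},
    {"dp": [0,0,0],"roll": 0.05,"grip": 1},
    {"dp": [0,0,0],"roll": 0,"grip": 1},
    {"dp": [0,0,0],"roll": 0,"grip": 1},
  ],
)

```text
time_s: 21.02
ee_pos: [0.561, -0.0745, 0.1089]
eef_rot: [-1.571, -0.001, -0.16]
force: [-0.4, -0.7, 6.0]
grip_width: 0.0136
```

```bash
python3 m.py
```

```text
t 21.225 z 0.1089 turned 43.96 mean F,M [-0.195 -0.341  5.772 -0.076 -0.029  0.089] Mz [0.098 0.082 0.088 0.103 0.074]
```

Request:
apply_moves(
  deltas=[
    {"dp": [0,0,0],"roll": 0.04,"grip": 1},
    {"dp": [0,0,0],"roll": 0.04,"grip": 1},
    {"dp": [0,0,0],"roll": 0,"grip": 1},
    {"dp": [0,0,0],"roll": 0,"grip": 1},
  ],
)

```text
time_s: 21.72
ee_pos: [0.561, -0.0745, 0.1089]
eef_rot: [-1.571, -0.001, -0.24]
force: [-0.1, -0.1, 5.4]
grip_width: 0.0137
```

```bash
python3 m.py
```

```text
t 21.925 z 0.1089 turned 48.54 mean F,M [-0.161 -0.121  5.024 -0.052 -0.013  0.091] Mz [0.098 0.1   0.071 0.129 0.054]
```

Request:
apply_moves(
  deltas=[
    {"dp": [0,0,0],"roll": 0.04,"grip": 1},
    {"dp": [0,0,0],"roll": 0.04,"grip": 1},
    {"dp": [0,0,0],"roll": 0,"grip": 1},
    {"dp": [0,0,0],"roll": 0,"grip": 1},
  ],
)

```text
time_s: 22.42
ee_pos: [0.561, -0.0745, 0.1089]
eef_rot: [-1.571, -0.001, -0.32]
force: [-0.9, 0.2, 5.9]
grip_width: 0.0137
```

```bash
python3 m.py
```

```text
t 22.625 z 0.1089 turned 53.12 mean F,M [ 1.510e-01 -1.530e-01  5.694e+00 -4.700e-02  4.000e-03  9.400e-02] Mz [0.125 0.1   0.121 0.092 0.031]
```

Request:
apply_moves(
  deltas=[
    {"dp": [0,0,0],"roll": 0.03,"grip": 1},
    {"dp": [0,0,0],"roll": 0.03,"grip": 1},
    {"dp": [0,0,0],"roll": 0,"grip": 1},
    {"dp": [0,0,0],"roll": 0,"grip": 1},
  ],
)

```text
time_s: 23.12
ee_pos: [0.561, -0.0745, 0.1089]
eef_rot: [-1.571, -0.001, -0.38]
force: [-0.0, 0.6, 6.4]
grip_width: 0.0136
```

```bash
python3 m.py
```

```text
t 23.325 z 0.1089 turned 56.56 mean F,M [ 4.400e-02  7.000e-02  5.403e+00 -5.900e-02  4.000e-03  1.140e-01] Mz [0.132 0.143 0.13  0.092 0.073]
```

Request:
apply_moves(
  deltas=[
    {"dp": [0,0,0],"roll": 0.03,"grip": 1},
    {"dp": [0,0,0],"roll": 0.03,"grip": 1},
    {"dp": [0,0,0],"roll": 0,"grip": 1},
    {"dp": [0,0,0],"roll": 0,"grip": 1},
  ],
)

```text
time_s: 23.82
ee_pos: [0.561, -0.0745, 0.1089]
eef_rot: [-1.571, -0.001, -0.44]
force: [-0.3, -0.6, 5.6]
grip_width: 0.0137
```

```bash
python3 m.py
```

```text
t 24.025 z 0.1089 turned 60.0 mean F,M [-0.142 -0.111  5.713 -0.059  0.008  0.113] Mz [0.107 0.117 0.132 0.113 0.096]
```

Request:
apply_moves(
  deltas=[
    {"dp": [0,0,0],"roll": 0.03,"grip": 1},
    {"dp": [0,0,0],"roll": 0.03,"grip": 1},
    {"dp": [0,0,0],"roll": 0,"grip": 1},
    {"dp": [0,0,0],"roll": 0,"grip": 1},
  ],
)

```text
time_s: 24.52
ee_pos: [0.561, -0.0745, 0.1089]
eef_rot: [-1.571, -0.001, -0.5]
force: [-0.3, -0.7, 5.3]
grip_width: 0.0138
```

```bash
python3 m.py
```

```text
t 24.725 z 0.1089 turned 63.44 mean F,M [-0.108 -0.2    5.206 -0.081 -0.015  0.098] Mz [0.119 0.082 0.144 0.106 0.037]
```

Request:
apply_moves(
  deltas=[
    {"dp": [0,0,0],"roll": 0.03,"grip": 1},
    {"dp": [0,0,0],"roll": 0.02,"grip": 1},
    {"dp": [0,0,0],"roll": 0,"grip": 1},
    {"dp": [0,0,0],"roll": 0,"grip": 1},
  ],
)

```text
time_s: 25.22
ee_pos: [0.561, -0.0745, 0.1089]
eef_rot: [-1.571, -0.001, -0.55]
force: [-0.9, 0.1, 5.6]
grip_width: 0.0136
```

```bash
python3 m.py; python3 -c "
from h import *
s=imaging.camera('scene');cv2.imwrite('pics/s4.png',crop(s,266,215,30,500))"
```

```text
t 25.425 z 0.1089 turned 66.3 mean F,M [-3.210e-01  2.300e-02  5.825e+00 -3.200e-02 -4.000e-03  1.050e-01] Mz [0.099 0.096 0.096 0.104 0.131]
```

View pics/s4.png

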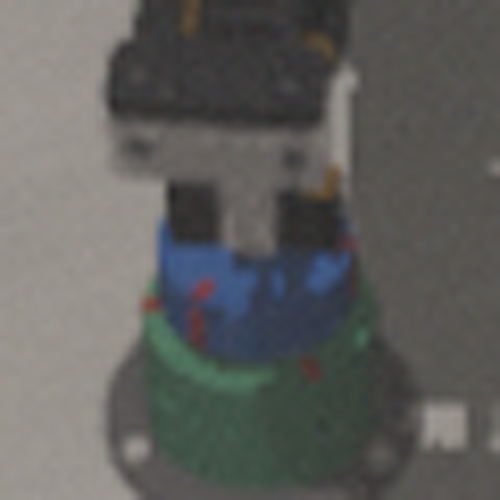

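The lid has turned with the bar (its tick is now at (200,310), the canister tick at (310,367)) and sits low and level. I'll continue in small steps.

Request:
apply_moves(
  deltas=[
    {"dp": [0,0,0],"roll": 0.02,"grip": 1},
    {"dp": [0,0,0],"roll": 0.02,"grip": 1},
    {"dp": [0,0,0],"roll": 0,"grip": 1},
    {"dp": [0,0,0],"roll": 0,"grip": 1},
  ],
)

```text
time_s: 25.98
ee_pos: [0.561, -0.0745, 0.1089]
eef_rot: [-1.571, -0.001, -0.59]
force: [0.3, -0.3, 5.3]
grip_width: 0.0134
```

```bash
python3 m.py
```

```text
t 26.175 z 0.1088 turned 68.59 mean F,M [-0.095 -0.137  5.47  -0.061  0.009  0.087] Mz [0.076 0.091 0.072 0.101 0.096]
```

Request:
apply_moves(
  deltas=[
    {"dp": [0,0,0],"roll": 0.02,"grip": 1},
    {"dp": [0,0,0],"roll": 0.02,"grip": 1},
    {"dp": [0,0,0],"roll": 0,"grip": 1},
    {"dp": [0,0,0],"roll": 0,"grip": 1},
  ],
)

```text
time_s: 26.68
ee_pos: [0.5609, -0.0745, 0.1089]
eef_rot: [-1.571, -0.001, -0.63]
force: [-1.3, 0.2, 6.1]
grip_width: 0.0136
```

```bash
python3 m.py
```

```text
t 26.875 z 0.1089 turned 70.88 mean F,M [-0.011  0.129  5.888 -0.024  0.006  0.12 ] Mz [0.081 0.151 0.154 0.139 0.073]
```

Request:
apply_moves(
  deltas=[
    {"dp": [0,0,0],"roll": 0.02,"grip": 1},
    {"dp": [0,0,0],"roll": 0.015,"grip": 1},
    {"dp": [0,0,0],"roll": 0,"grip": 1},
    {"dp": [0,0,0],"roll": 0,"grip": 1},
  ],
)

```text
time_s: 27.38
ee_pos: [0.5609, -0.0745, 0.1088]
eef_rot: [-1.571, -0.001, -0.665]
force: [0.0, -0.9, 5.3]
grip_width: 0.0134
```

```bash
python3 m.py
```

```text
t 27.575 z 0.1088 turned 72.89 mean F,M [-0.474 -0.234  5.511 -0.042  0.053  0.163] Mz [0.179 0.152 0.162 0.154 0.169]
```

Request:
apply_moves(
  deltas=[
    {"dp": [0,0,0],"roll": 0.02,"grip": 1},
    {"dp": [0,0,0],"roll": 0.015,"grip": 1},
    {"dp": [0,0,0],"roll": 0,"grip": 1},
    {"dp": [0,0,0],"roll": 0,"grip": 1},
  ],
)

```text
time_s: 28.08
ee_pos: [0.5609, -0.0745, 0.1089]
eef_rot: [-1.571, -0.0, -0.7]
force: [-0.8, 0.2, 6.0]
grip_width: 0.0137
```

```bash
python3 m.py
```

```text
t 28.275 z 0.1088 turned 74.89 mean F,M [-0.087  0.142  5.349  0.023  0.133  0.166] Mz [0.187 0.185 0.171 0.123 0.163]
```

Request:
apply_moves(
  deltas=[
    {"dp": [0,-0.0008,0],"roll": 0.015,"grip": 1},
    {"dp": [0,0,0],"roll": 0.015,"grip": 1},
    {"dp": [0,0,0],"roll": 0,"grip": 1},
    {"dp": [0,0,0],"roll": 0,"grip": 1},
  ],
)

```text
time_s: 28.78
ee_pos: [0.5605, -0.0744, 0.109]
eef_rot: [-1.571, 0.001, -0.732]
force: [0.8, 0.9, -3.3]
grip_width: 0.0136
```

```bash
python3 m.py
```

```text
t 28.975 z 0.109 turned 76.73 mean F,M [ 0.337  1.546 -4.564  0.285 -0.075  0.147] Mz [0.116 0.133 0.165 0.15  0.171]
```

Request:
apply_moves(
  deltas=[
    {"dp": [0,0.0003,0],"roll": 0.015,"grip": 1},
    {"dp": [0,0,0],"roll": 0.015,"grip": 1},
    {"dp": [0,0,0],"roll": 0,"grip": 1},
    {"dp": [0,0,0],"roll": 0,"grip": 1},
  ],
)

```text
time_s: 29.48
ee_pos: [0.5606, -0.0745, 0.109]
eef_rot: [-1.571, 0.0, -0.762]
force: [-2.6, 1.7, -3.2]
grip_width: 0.0135
```

```bash
python3 m.py
```

```text
t 29.675 z 0.109 turned 78.46 mean F,M [-2.253  1.303 -3.552  0.34   0.454  0.186] Mz [0.243 0.148 0.194 0.199 0.147]
```

Request:
apply_moves(
  deltas=[
    {"dp": [0,0,0],"roll": 0.015,"grip": 1},
    {"dp": [0,0,0],"roll": 0.01,"grip": 1},
    {"dp": [0,0,0],"roll": 0,"grip": 1},
    {"dp": [0,0,0],"roll": 0,"grip": 1},
  ],
)

```text
time_s: 30.18
ee_pos: [0.5607, -0.0745, 0.109]
eef_rot: [-1.571, 0.0, -0.787]
force: [-1.4, 0.9, -4.9]
grip_width: 0.0137
```

```bash
python3 m.py
```

```text
t 30.375 z 0.109 turned 79.89 mean F,M [-2.421  0.938 -4.53   0.224  0.569  0.252] Mz [0.202 0.284 0.186 0.283 0.305]
```

Request:
apply_moves(
  deltas=[
    {"dp": [0,0.0004,0],"roll": 0.01,"grip": 1},
    {"dp": [0,0,0],"roll": 0.01,"grip": 1},
    {"dp": [0,0,0],"roll": 0,"grip": 1},
    {"dp": [0,0,0],"roll": 0,"grip": 1},
  ],
)

```text
time_s: 30.88
ee_pos: [0.5608, -0.0745, 0.1089]
eef_rot: [-1.571, -0.0, -0.807]
force: [-4.0, 2.3, 1.6]
grip_width: 0.0137
```

```bash
python3 m.py
```

```text
t 31.075 z 0.1089 turned 81.04 mean F,M [-3.826  1.464  1.623  0.194  0.906  0.314] Mz [0.269 0.351 0.318 0.297 0.336]
```

Request:
apply_moves(
  deltas=[
    {"dp": [0,0,0],"roll": 0.01,"grip": 1},
    {"dp": [0,0,0],"roll": 0.01,"grip": 1},
    {"dp": [0,0,0],"roll": 0,"grip": 1},
    {"dp": [0,0,0],"roll": 0,"grip": 1},
  ],
)

```text
time_s: 31.58
ee_pos: [0.5609, -0.0745, 0.1088]
eef_rot: [-1.571, -0.0, -0.827]
force: [-2.8, 1.2, 4.0]
grip_width: 0.0135
```

```bash
python3 m.py
```

```text
t 31.775 z 0.1088 turned 82.18 mean F,M [-3.415  0.69   4.17   0.156  0.762  0.334] Mz [0.344 0.355 0.314 0.29  0.368]
```

Request:
apply_moves(
  deltas=[
    {"dp": [0,-0.0003,0],"roll": 0.01,"grip": 1},
    {"dp": [0,0,0],"roll": 0.01,"grip": 1},
    {"dp": [0,0,0],"roll": 0,"grip": 1},
    {"dp": [0,0,0],"roll": 0,"grip": 1},
  ],
)

```text
time_s: 32.28
ee_pos: [0.5607, -0.0745, 0.1088]
eef_rot: [-1.571, 0.0, -0.847]
force: [-1.6, 0.1, 0.8]
grip_width: 0.0135
```

```bash
python3 m.py
```

```text
t 32.475 z 0.1089 turned 83.33 mean F,M [-1.51   0.397  0.135  0.061  0.354  0.372] Mz [0.341 0.376 0.363 0.416 0.363]
```

Request:
apply_moves(
  deltas=[
    {"dp": [0,0,0],"roll": 0.012,"grip": 1},
    {"dp": [0,0,0],"roll": 0,"grip": 1},
    {"dp": [0,0,0],"roll": 0,"grip": 1},
  ],
)

```text
time_s: 32.85
ee_pos: [0.5607, -0.0745, 0.1089]
eef_rot: [-1.571, 0.0, -0.859]
force: [-1.1, 0.7, -1.4]
grip_width: 0.0135
```

```bash
python3 m.py;python3 m.py
```

```text
t 33.05 z 0.1088 turned 84.01 mean F,M [-1.627  0.832 -1.246  0.098  0.314  0.387] Mz [0.438 0.376 0.388 0.403 0.332]
t 33.25 z 0.1089 turned 84.02 mean F,M [-2.051  0.708 -1.412  0.103  0.329  0.374] Mz [0.332 0.396 0.408 0.413 0.323]
```

Request:
apply_moves(
  deltas=[
    {"dp": [0,0,0],"roll": 0.008,"grip": 1},
    {"dp": [0,0,0],"roll": 0,"grip": 1},
    {"dp": [0,0,0],"roll": 0,"grip": 1},
  ],
)

```text
time_s: 33.62
ee_pos: [0.5607, -0.0745, 0.1089]
eef_rot: [-1.571, 0.0, -0.867]
force: [-1.7, 0.8, -2.9]
grip_width: 0.0138
```

```bash
python3 m.py;python3 m.py
```

```text
t 33.825 z 0.1089 turned 84.48 mean F,M [-1.275  0.849 -2.484  0.041  0.351  0.402] Mz [0.365 0.434 0.384 0.426 0.404]
t 34.025 z 0.1089 turned 84.47 mean F,M [-1.803  0.717 -2.594  0.069  0.368  0.409] Mz [0.404 0.398 0.437 0.391 0.416]
```

The resistance is 0.40–0.41 N m. I'll ease back about the spring lead and open the jaws.

Request:
apply_moves(
  deltas=[
    {"dp": [0,0,0],"roll": -0.035,"grip": 1},
    {"dp": [0,0,0],"roll": -0.035,"grip": 1},
    {"dp": [0,0,0],"roll": 0,"grip": 1},
    {"dp": [0,0,0],"roll": 0,"grip": 1},
  ],
)

```text
time_s: 34.52
ee_pos: [0.5607, -0.0745, 0.1089]
eef_rot: [-1.571, 0.0, -0.797]
force: [-1.2, 0.2, -2.4]
grip_width: 0.0138
```

```bash
python3 m.py
```

```text
t 34.725 z 0.1089 turned 80.47 mean F,M [-1.97   0.729 -3.116  0.156  0.386  0.121] Mz [0.128 0.185 0.106 0.084 0.103]
```

Request:
apply_moves(
  deltas=[
    {"dp": [0,0,0],"roll": 0,"grip": 0},
    {"dp": [0,0,0],"roll": 0,"grip": 0},
    {"dp": [0,0,0],"roll": 0,"grip": 0},
    {"dp": [0,0,0],"roll": 0,"grip": 0},
    {"dp": [0,-0.02,0],"roll": 0,"grip": 0},
    {"dp": [0,-0.05,0],"roll": 0,"grip": 0},
    {"dp": [0,-0.05,0],"roll": 0,"grip": 0},
  ],
)

```text
time_s: 35.6
ee_pos: [0.5605, -0.0745, 0.2303]
eef_rot: [-1.571, 0.0, -0.797]
force: [0.5, 0.3, 0.8]
grip_width: 0.047
```

Request:
apply_moves(
  deltas=[
    {"dp": [0.05,0,-0.03],"roll": 0,"grip": 0},
    {"dp": [0.05,0,-0.03],"roll": 0,"grip": 0},
    {"dp": [0.05,0,-0.03],"roll": 0,"grip": 0},
    {"dp": [0.05,0,-0.03],"roll": 0,"grip": 0},
    {"dp": [0,0,0],"roll": 0,"grip": 0},
    {"dp": [0,0,0],"roll": 0,"grip": 0},
  ],
)

```text
time_s: 36.35
ee_pos: [0.6146, -0.3009, 0.2287]
eef_rot: [-1.571, 0.001, -0.797]
force: [-0.4, 0.5, -0.9]
grip_width: 0.0468
```

```bash
python3 - <<'E'
from h import *
o=ctrl.get_obs();print(o["time_s"],o["ee_pos"],o["grip_width"])
t=imaging.camera("top");s=imaging.camera("scene")
cv2.imwrite("pics/f.png",np.hstack([crop(t,317,208,25,400),crop(s,267,216,25,400)]))
cv2.imwrite("pics/ft.png",t)
y=blobs(t,(10,120,120),(35,255,255),(295,185,345,235),3);print(y)
if y: p=plane("top",*y[0][0],.124)[:2]-[.5611,-.0748];print(p,np.degrees(np.arctan2(p[1],p[0])))
E
```

```text
36.35 [ 0.61464335 -0.30090571  0.22866113] 0.046799882279169674
[([312.3, 199.2], 25, [310, 197, 6, 6])]
[0.01584452 0.01659289] 46.32165948461842
```

View pics/f.png

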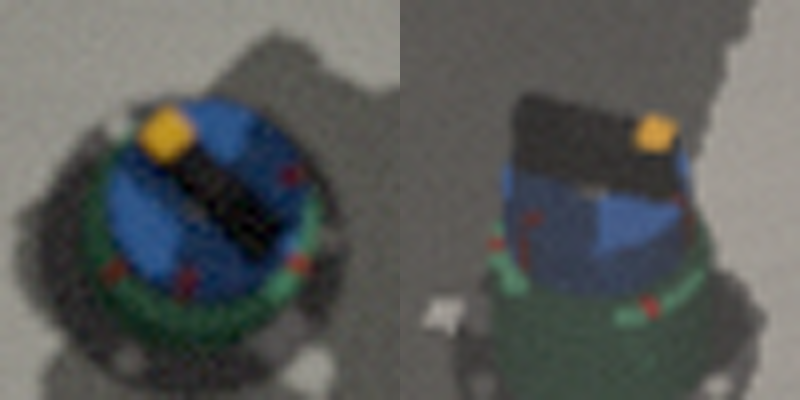

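```bash
python3 -c "
from station import ctrl
print(ctrl.hand_in())"
```

```text
the job is handed in; nothing more can be done
None
```

I stood the bulb in the canister, put the largest blue lid on with ticks in line, screwed it clockwise to about 0.40 N m, and handed the job in at about 36 s of the 61 s allowed. The hand-in reports no verdict.

- **Bulb:** the fingers do not fit inside the bore, so I held it by the copper tip and let it drop the last 15 mm or so. The pictures after release showed it standing upright.
- **Lid seating:** it came to rest with its lower edge at about 68.5 mm, so the pegs were between the ribs and not lying on top of them. It turned with only about 0.1 N m of drag until roughly 72° of gripper turn, which fits a low seal.
- **Tightening:** I stopped at 84.5° of gripper turn. The averaged torque readings there were 0.402 and 0.409 N m, with single readings between 0.365 and 0.437. The vertical force on the wrist was under 3 N.
- **Release:** I turned back 0.07 rad, then opened the jaws and moved clear. About 0.12 N m was still on the bar when I opened, slightly more than the 0.05 I expected. I put that down to give in the grip.
- **Last check:** the final pictures showed the lid level on the neck and the bar 78.5° on from ticks in line, against about 80° expected. That difference is within camera error. I did not re-measure the torque after letting go.
- **Other parts:** I did not knowingly touch any of them, but I made no separate picture check of their positions.

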